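# Close the tube coupler of the embroidery frame's bar

## Robot

A 7-joint arm with a two-finger parallel gripper is mounted at the origin on the work surface. World frame = base frame: x ahead of the robot, y to its left, z up, the work surface at z = 0. Lengths are in m, angles in rad, forces in N, time in s.
With the tool pointing down it reaches from about 0.4 to 0.85 m from the base axis. Payload 4.5 kg.
Tool frame: the origin (TCP) lies between the finger pads; the fingertips stand 11 mm ahead of it and the grasp point (between the pads) lies 8 mm behind it (r.nose_length is the distance from the TCP to the fingertips, in m); z points along the fingers, y is the line along which they close (so a half turn about z gives the same grasp; the last joint's range is limited). The gripper opens to 88 mm and grips with 3 to 60 N. Pads are 18 mm wide; open, the fingers measure 123 mm over their backs; the gripper's body (75 mm by 187 mm) begins 45 mm behind the grasp point.
Start: joints at [-1.129, 0.689, -0.195, 1.565, 0.157, 0.902, -0.215], TCP at [0.248, 0.574, 0.25] pointing down, gripper open.
Joint ranges: [-3.01, 3.01], [-0.46, 2.08], [-1.47, 1.51], [0.13, 2.56], [-1, 4.14], [0.04, 2.09], [-2.66, 2.66]. Speed limits (rad/s): [2.57, 2.57, 3.14, 3.14, 3.14, 3.14, 3.14].

## Interface

Orientations are given as a unit quaternion [x, y, z, w].
In Python, from plant import get_state, snapshot, camera_model, r gives the robot as it stands.
- The arm moves only by the shell command python3 -m inch 'ROWS' [FORCE]. ROWS is text: rows parted by semicolons, each of 7 numbers parted by spaces: the opening, from -1 (shut) to 1 (fully open), then the shift along the tool's x, y, z in m, then the turn, a rotation vector about the tool's x, y, z in rad. A call has 1 to 20 rows; each row shifts and turns the commanded pose from where the row before left it, along the tool's axes as they then stand; what a row does not reach is not made up. A row lasts 1/12 s, in which the tool goes at most 41.7 mm and 7.16 degrees, less where a joint would pass 70% of its speed; a pose out of reach is approached as far as the arm can. A call is refused whole if a number of a shift passes 0.0417 or a number of a turn 0.125, either way. A call with a gripper value outside its range is refused whole. The fingers move at their own pace and stop on an object; FORCE is the grip in N (left out, the last holds). Time passes only in rows, so rows that do not move let the fingers close. It gives the time, the measured TCP pose, the force, the opening and the grip force at its end, in the units of the state.
- get_state(): the state, without advancing time (a new reading comes with each control period).
- snapshot(name): name is "scene" or "top"; returns (picture, depth): 480x640x3 uint8, red, green, blue; 480x640 float32, m along the optical axis (not along the pixel's ray), 0 where there is no reading.
- camera_model(name): a dict with "intrinsics" (3x3 intrinsics, pixels), "view" (4x4, takes a point from world to camera coordinates). Camera axes: x right, y down, z forward; pixel columns grow to the right and rows downward; lengths in m; the calibration is good to about 2 mm. A picture is of the moment at which its call begins. camera_model takes no time and is no camera call.
- r.finish_job(): hands the job in; it is judged then, once.
The state is a dict: "clock": time; "q": joint angles; "qd": joint speeds; "joint_torque": joint torques, N m; "tool_pos": TCP position; "eef_rot": TCP orientation; "contact_force": force on the tool from outside, world axes, zero at the start; "moment": the same for the moment, N m; "opening": opening from 0.0 (shut) to 1.0 (fully open); "finger_force": force on a finger pad.
Only numpy, scipy, OpenCV 4.12 (cv2) and the standard library are available. Lean on these libraries where they do the work, as an engineer would, in place of code of your own. Each camera call takes 0.05 s, during which the arm holds its last target. There are 200 camera calls.

## Task

The bar of the embroidery frame lies in two couplers and one of them still stands open: swing its hinged half over the tube and press it down firmly so that the rubber liner beds on the tube, but do not lean on it so hard that the thin tube dents. Then draw its swing bolt out, swing it up into the fork and let the hand nut down behind the fork's lip so that its flange sits flat, without forcing it against the fork. Leave the nut loose (I shall tighten it later), let go, and do not push the reel, thread cone, ink jar or tape about.

Things in the scene. Friction and masses are not known exactly. Their poses are not given: they have to be found in the camera images.
- coupler: The open coupler: aluminium bracket on a foot plate 100 x 64 x 8 mm screwed down. Origin: centre of the foot's underside. x across the tube (bolt on the -x side, hinge on +x), y along the tube, z up. Tube axis nominally x 0, z 105 mm; hinge pin along y at x 33, z 105; bolt's trunnion pin along y at x -41, z 63. An equal, closed coupler stands 200 mm off along the bar.
- boom: The bar: aluminium tube, 38 mm diameter, 424 mm long, held in both couplers, with a grey collar (50 mm diameter, 28 mm wide) and an upright spigot (top at 158 mm) in the middle. Origin: on the desk below its middle; y along it. The tube lies up to 2 mm above or below its nominal height of 105 mm: not in this pose, only felt. It dents if the half is pressed on it with 35 N.
- half: Hinged half: lined strap 40 mm wide, with a fork. Origin on the hinge pin; when closed its axes are the coupler's, its fork points to -x. Fork: two tines 8 mm thick, 34 mm wide together, 57 to 93 mm from the pin, upper face 6 mm above the pin; 13 mm slot open at the outer end, with a lip there 4 mm high, 4 mm thick. The liner beds when pressed on the tube with 14 N for 0.2 s.
- flap (a joint): Angle of the half (rad): 0 closed, grows as it opens, fork straight up at 1.57, at most 2.2. Stays where left (hinge friction 0.15 N m). It meets the tube between -0.06 and +0.06, as the tube lies.
- fork (a point): Middle of the fork, mid-thickness, 80 mm from the hinge pin. It can be pinched here across its 34 mm width (along the tube). Also the place to press (its top, inside the lip): the push less 2 N of hinge friction reaches the tube 2.4 times as strong. About 11 N here is right; go by feel, for it is stiff. Shut fingertips can slip into the 13 mm slot.
- crown (a point): Top of the strap, above the tube's axis when closed, 29.5 mm above it. A straight push down here can jam by friction, as the crown also moves sideways when it closes: press on the fork.
- seat (a point): Upper face of the fork on the middle of its slot, 74 mm from the hinge pin: where the centre of the flange must rest.
- bolt: Swing bolt: steel shank 10 mm diameter, round flange (24 mm diameter, 4 mm thick) and on it a black fluted hand nut (24 mm diameter, 38 mm tall). Origin: on the trunnion pin when pushed in; z along the bolt to the nut. Nut does not turn. It must not be forced against the fork or lip (25 N is too much).
- bolt_swing (a joint): Angle of the bolt (rad): 0 upright, grows as it leans out to the coupler's -x, 1.57 level. Stays where left (friction 0.10 N m). Stops at -0.03 and 1.75.
- bolt_draw (a joint): How far the bolt is drawn out along its length (m): 0 to 0.020, firm stops; friction 0.3 N, drops by its weight when upright. The flange's underside is 43 mm plus this from the trunnion pin. Seated on the fork it reads 0.000 to 0.010 (as the tube lies); to pass the lip it must be 6 mm more than that: fully drawn always clears.
- nut (a point): Middle of the hand nut with flange: 23 mm above the flange's underside, 19 mm below the nut's top. Grip across its 24 mm diameter, best along the tube (y of the coupler), so that the bolt can swing between the fingers.
- nut_face (a point): Centre of the flange's underside, on the bolt's axis.
- reel: small empty wooden cotton reel, 38 mm across, 42 mm tall, in front of the bar's middle; not part of the job, loose on the desk. Origin: centre of its underside.
- cone: white thread cone, 56 mm across, 95 mm tall, behind the bar's middle; not part of the job, loose on the desk. Origin: centre of its underside.
- inkjar: ink jar, 48 mm across, 55 mm tall; not part of the job, loose on the desk. Origin: centre of its underside.
- tape: roll of paper tape lying flat, 90 mm across, 24 mm tall; not part of the job, loose on the desk. Origin: centre of its underside.
Not all that is in view belongs to the job. Leave any brown or pink look-alike of the coupler alone.

How it is judged:
By the outcome, as a careful person would: the job done as asked, in the order asked, and still so for the second after the job is handed in, with the robot touching nothing.
It also fails if it takes over 64 s, if anything falls off the work surface, if the arm or the gripper's body presses on something with over 40 N, if the wrist force passes 120 N, or if a joint passes its speed limit or range.

## Working session

There is one attempt and no reset: what is moved stays moved. The work goes in short steps, Python scripts to look and compute and a shell command to move; the robot and the scene stay as the last step left them, time stands still between calls to the robot, and variables do not carry over. Pictures are saved under pics/ and viewed, at most 10 in all, crops included, and the job is handed in when it is done.

```bash
ls; mkdir -p pics; python3 - <<'E'
from plant import *
import cv2,numpy as np
for n in("scene","top"):
    p,d=snapshot(n); cv2.imwrite(f"pics/{n}0.png",p[:,:,::-1]); np.save(f"pics/{n}0.npy",d)
    m=camera_model(n); print(n,np.round(m["intrinsics"],1).tolist(),np.round(m["view"],4).tolist())
s=get_state(); print(s["clock"],s["tool_pos"],s["eef_rot"],s["opening"])
E
```

```text
pics
scene [[491.7, 0.0, 321.6], [0.0, 491.7, 241.3], [0.0, 0.0, 1.0]] [[0.2595, 0.9657, -0.0096, -0.1237], [0.6325, -0.1775, -0.754, -0.2416], [-0.7298, 0.1896, -0.6569, 1.3572], [0.0, 0.0, 0.0, 1.0]]
top [[593.0, 0.0, 315.6], [0.0, 593.0, 236.9], [0.0, 0.0, 1.0]] [[0.0734, -0.9973, -0.0004, -0.0269], [-0.9732, -0.0715, -0.2188, 0.5342], [0.2181, 0.0164, -0.9758, 1.0704], [0.0, 0.0, 0.0, 1.0]]
0.1 [0.24772627 0.57322682 0.24898896] [ 2.02481395e-01  9.79285762e-01 -8.19656149e-04 -9.83760568e-05] 0.9996818854781007
```

View pics/scene0.png

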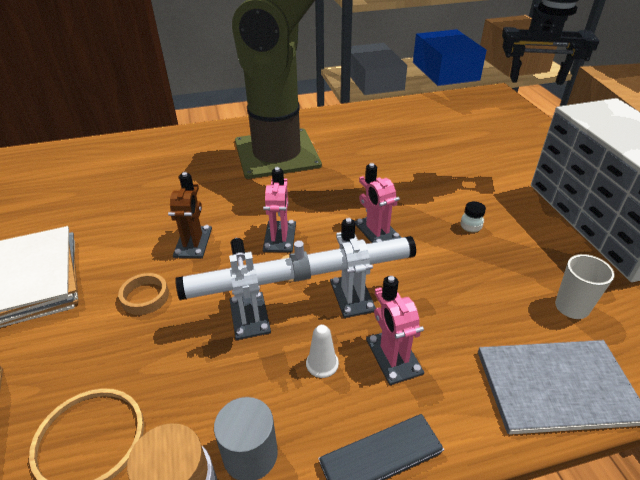

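View pics/top0.png

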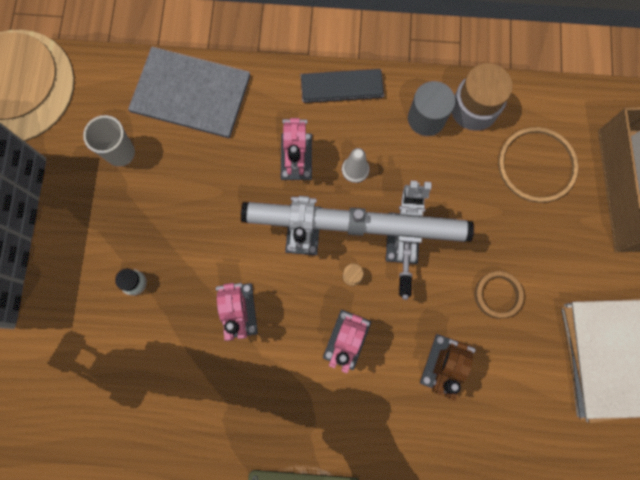

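The open aluminium coupler is at scene (245,285) / top (407,240): its nut points out at top (405,287). The closed aluminium one is at top (300,225), the pink ones at top (295,150), (235,312) and (347,340), and the brown one at (450,367). Only the one at (407,240) fits, being silver, on the bar and with its half swung back. I'll confirm it in a crop.

```bash
cat > h.py <<'E'
import numpy as np
from plant import *
def ray(n,u,v,z):
    m=camera_model(n);K,V=m["intrinsics"],np.array(m["view"])
    R,t=V[:3,:3],V[:3,3]; c=-R.T@t; d=R.T@np.linalg.solve(K,[u,v,1]); return c+d*(z-c[2])/d[2]
def proj(n,p):
    m=camera_model(n);V=np.array(m["view"]);q=m["intrinsics"]@(V[:3,:3]@np.asarray(p)+V[:3,3]);return q[:2]/q[2]
def cloud(n,d):
    m=camera_model(n);K,V=np.array(m["intrinsics"]),np.array(m["view"])
    v,u=np.mgrid[:480,:640]; P=np.stack([(u-K[0,2])/K[0,0]*d,(v-K[1,2])/K[1,1]*d,d],-1)
    return (P-V[:3,3])@V[:3,:3]
E
python3 - <<'E'
from h import *
import cv2
t=cv2.imread("pics/top0.png");s=cv2.imread("pics/scene0.png")
a=cv2.resize(t[170:310,350:490],(560,560),interpolation=2)[:, :400]
b=cv2.resize(s[220:345,180:280],(400,500),interpolation=2)
o=np.zeros((560,800,3),np.uint8);o[:,:400]=a;o[:500,400:]=b;cv2.imwrite("pics/crop0.png",o)
d=np.load("pics/top0.npy");C=cloud("top",d)
# tube: points bright, z 0.110..0.13
hsv=cv2.cvtColor(t,cv2.COLOR_BGR2HSV)
m=(C[...,2]>.112)&(C[...,2]<.13)&(hsv[...,1]<40)&(d>0)
v,u=np.nonzero(m); k=(v>195)&(v<245)&(((u>318)&(u<345))|((u>372)&(u<392))|((u>430)&(u<462)))
P=C[v[k],u[k]]; 
# ridge: per column middle
cols=[];
for uu in np.unique(u[k]): 
    q=C[v[k][u[k]==uu],uu]; cols.append(q[np.argmax(q[:,2])])
print("tube z max",np.percentile(P[:,2],[50,95,99]), "n",len(P))
L=cv2.fitLine(P[:,:2].astype(np.float32),cv2.DIST_HUBER,0,.01,.01).ravel();print("line",L,"yaw of +y axis",np.arctan2(-L[0]*np.sign(L[1]),abs(L[1])))
# black end caps
for (u0,u1) in((236,254),(462,480)):
    mm=(hsv[...,2]<60);mm[:,:u0]=0;mm[:,u1:]=0;mm[:190]=0;mm[245:]=0
    v2,u2=np.nonzero(mm);print("cap",u2.mean(),v2.mean(),len(v2),ray("top",u2.mean(),v2.mean(),.105))
# nut
mm=(hsv[...,2]<50);mm[:,:390]=0;mm[:,425:]=0;mm[:262]=0;mm[310:]=0
v2,u2=np.nonzero(mm);Q=C[v2,u2];print("nut px",u2.mean(),v2.mean(),u2.min(),u2.max(),v2.min(),v2.max(),len(u2),np.median(Q,0),np.percentile(Q,[5,95],axis=0))
# collar/spigot top
k=(C[...,2]>.148)&(C[...,2]<.165);k[:,:340]=0;k[:,380:]=0;k[:200]=0;k[240:]=0
print("spigot",C[k].mean(0) if k.any() else None)
E
```

```text
tube z max [0.12173001 0.12625391 0.12772031] n 1399
line [ 0.01321607  0.9999127   0.5565319  -0.12292089] yaw of +y axis -0.013216452
cap 243.69135802469137 211.71604938271605 81 [0.56229574 0.14719551 0.105     ]
cap 470.05263157894734 232.26315789473685 95 [ 0.55394285 -0.26947146  0.105     ]
nut px 405.050505050505 285.22222222222223 400 410 276 295 198 [ 0.45031708 -0.15694039  0.0883404 ] [[ 0.4355683  -0.16641094  0.08230658]
 [ 0.46552911 -0.14875868  0.09287656]]
spigot [ 0.55868058 -0.05975383  0.15858756]
```

View pics/crop0.png

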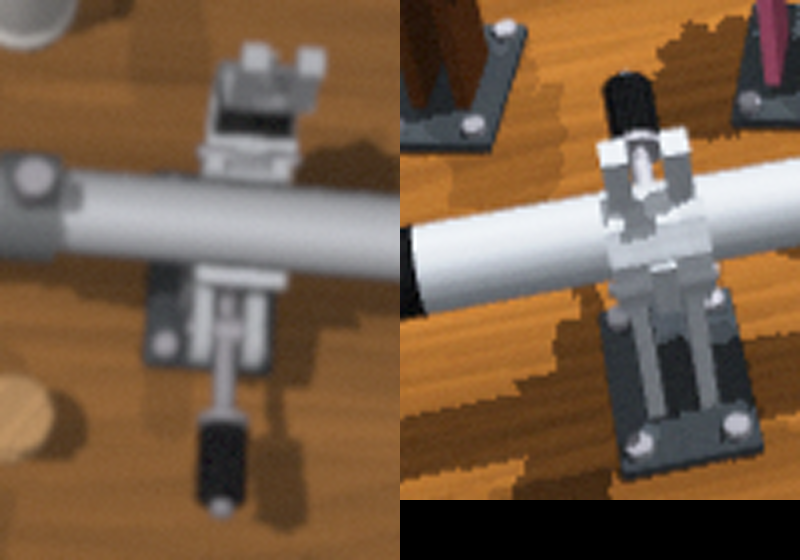

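The crop confirms it: the silver coupler's half is thrown back with its fork up (top px ~414/428, 185), and its bolt lies out towards the robot with the nut at top px (405,285). Next I'll measure the fork and nut in both views.

```bash
python3 - <<'E'
from h import *
import cv2
for n in("top","scene"):
    d=np.load(f"pics/{n}0.npy");C=cloud(n,d);im=cv2.imread(f"pics/{n}0.png");h=cv2.cvtColor(im,cv2.COLOR_BGR2HSV)
    B=(d>0)&(C[...,1]>-.21)&(C[...,1]<-.115)
    f=B&(C[...,0]>.52)&(C[...,0]<.72)&(C[...,2]>.135)&(C[...,2]<.22)
    P=C[f];print(n,"fork/half n",len(P),"min",P.min(0),"max",P.max(0))
    for z in np.arange(.135,.205,.01):
        q=P[(P[:,2]>=z)&(P[:,2]<z+.01)]
        if len(q):print("  z%.3f n%d x %.3f..%.3f y %.3f..%.3f"%(z,len(q),*np.percentile(q[:,0],[3,97]),*np.percentile(q[:,1],[3,97])))
    k=B&(C[...,0]>.40)&(C[...,0]<.505)&(C[...,2]>.05)&(C[...,2]<.13)
    P=C[k];v=h[...,2][k]
    for x in np.arange(.42,.505,.008):
        q=P[(P[:,0]>=x)&(P[:,0]<x+.008)]
        if len(q):print("  bolt x%.3f n%d y %.3f..%.3f zmax %.3f zmin %.3f"%(x,len(q),*np.percentile(q[:,1],[3,97]),np.percentile(q[:,2],97),q[:,2].min()))
    k=B&(C[...,2]>.004)&(C[...,2]<.012)&(C[...,0]<.63)&(C[...,0]>.49)
    print(" foot",np.percentile(C[k],[1,99],axis=0).round(4).tolist(),k.sum())
E
```

```text
top fork/half n 349 min [ 0.59701301 -0.18075396  0.13614612] max [ 0.62713991 -0.13998641  0.20250937]
  z0.135 n3 x 0.617..0.622 y -0.141..-0.141
  z0.145 n25 x 0.615..0.627 y -0.172..-0.141
  z0.155 n84 x 0.597..0.617 y -0.178..-0.141
  z0.165 n67 x 0.597..0.607 y -0.178..-0.142
  z0.175 n36 x 0.599..0.606 y -0.177..-0.144
  z0.185 n48 x 0.600..0.613 y -0.177..-0.144
  z0.195 n86 x 0.602..0.614 y -0.177..-0.145
  bolt x0.420 n4 y -0.159..-0.154 zmax 0.085 zmin 0.079
  bolt x0.428 n52 y -0.168..-0.148 zmax 0.093 zmin 0.074
  bolt x0.436 n54 y -0.169..-0.147 zmax 0.095 zmin 0.082
  bolt x0.444 n52 y -0.169..-0.147 zmax 0.092 zmin 0.082
  bolt x0.452 n56 y -0.169..-0.147 zmax 0.092 zmin 0.076
  bolt x0.460 n57 y -0.169..-0.147 zmax 0.090 zmin 0.071
  bolt x0.468 n52 y -0.168..-0.147 zmax 0.088 zmin 0.073
  bolt x0.476 n19 y -0.164..-0.154 zmax 0.081 zmin 0.071
  bolt x0.484 n26 y -0.164..-0.154 zmax 0.078 zmin 0.070
  bolt x0.492 n23 y -0.164..-0.154 zmax 0.075 zmin 0.069
  bolt x0.500 n46 y -0.175..-0.144 zmax 0.075 zmin 0.061
 foot [[0.4922, -0.2079, 0.004], [0.6269, -0.1181, 0.011
[... 306 characters left out ...]
n61 x 0.607..0.611 y -0.179..-0.146
  z0.185 n31 x 0.609..0.615 y -0.178..-0.146
  z0.195 n94 x 0.602..0.616 y -0.179..-0.147
  bolt x0.428 n5 y -0.163..-0.156 zmax 0.090 zmin 0.088
  bolt x0.436 n35 y -0.171..-0.149 zmax 0.093 zmin 0.083
  bolt x0.444 n42 y -0.171..-0.150 zmax 0.091 zmin 0.081
  bolt x0.452 n44 y -0.172..-0.150 zmax 0.090 zmin 0.078
  bolt x0.460 n41 y -0.172..-0.149 zmax 0.088 zmin 0.079
  bolt x0.468 n54 y -0.169..-0.151 zmax 0.088 zmin 0.065
  bolt x0.476 n31 y -0.165..-0.153 zmax 0.085 zmin 0.071
  bolt x0.484 n21 y -0.165..-0.156 zmax 0.077 zmin 0.069
  bolt x0.492 n6 y -0.165..-0.158 zmax 0.076 zmin 0.073
 foot [[0.5137, -0.1939, 0.0042], [0.61, -0.1298, 0.0116]] 1088
```

```bash
python3 -m inch '0.4 -0.0309 -0.0267 0 0 0 0;0.4 -0.0309 -0.0267 0 0 0 0;0.4 -0.0309 -0.0267 0 0 0 0;0.4 -0.0309 -0.0267 0 0 0 0;0.4 -0.0309 -0.0267 0 0 0 0;0.4 -0.0309 -0.0267 0 0 0 0;0.4 -0.0309 -0.0267 0 0 0 0;0.4 -0.0309 -0.0267 0 0 0 0;0.4 -0.0309 -0.0267 0 0 0 0;0.4 -0.0309 -0.0267 0 0 0 0;0.4 -0.0309 -0.0267 0 0 0 0;0.4 -0.0309 -0.0267 0 0 0 0;0.4 -0.0309 -0.0267 0 0 0 0;0.4 -0.0309 -0.0267 0 0 0 0;0.4 -0.0309 -0.0267 0 0 0 0;0.4 -0.0309 -0.0267 0 0 0 0;0.4 -0.0309 -0.0267 0 0 0 0;0.4 -0.0309 -0.0267 0 0 0 0;0.4 -0.0309 -0.0267 0 0 0 0;0.4 -0.0309 -0.0267 0 0 0 0' 10
python3 -m inch '0.4 0 0 0 0 0 -0.0975;0.4 0 0 0 0 0 -0.0975;0.4 0 0 0 0 0 -0.0975;0.4 0 0 0 0 0 -0.0975;0.4 0 0 0 0 0 0'
cat >> h.py <<'E'
from scipy.spatial.transform import Rotation as Ro
yaw=-.018; O=np.array([.557,-.161,0])
def W(x,y,z): return O+np.array([x*np.cos(yaw)-y*np.sin(yaw),x*np.sin(yaw)+y*np.cos(yaw),z])
def go(p):  # shift in tool axes for the TCP to reach p; yaw error
    s=get_state();R=Ro.from_quat(s["eef_rot"]);M=R.as_matrix()
    t=np.array([-np.cos(yaw),-np.sin(yaw),0]);D=np.c_[t,[-np.sin(yaw),np.cos(yaw),0],[0,0,-1]]
    print("clk %.2f"%s["clock"],"pos",s["tool_pos"].round(4),"F",s["contact_force"].round(2),"op %.3f ff %.1f"%(s["opening"],np.max(s["finger_force"])))
    print(" shift",(M.T@(np.asarray(p)-s["tool_pos"])).round(4),"turn",(R.inv()*Ro.from_matrix(D)).as_rotvec().round(4))
def fork(phi,rr=.080,up=-.008,o=.002): # TCP for grasp point at fork
    return W(.033-rr*np.cos(phi)+o*np.sin(phi),0,.105+rr*np.sin(phi)+o*np.cos(phi)+up)
E
python3 -c "
from h import *
go(fork(1.72));print(get_state()['q'].round(2))"
```

```text
clock: 1.77
tool_pos: [0.6035, -0.1637, 0.2493]
eef_rot: [0.203, 0.979, 0.0, -0.0]
contact_force: [1.9, 0.2, 1.0]
opening: 0.702
finger_force: 0.0
clock: 2.18
tool_pos: [0.603, -0.1618, 0.2491]
eef_rot: [0.008, 1.0, 0.0, -0.001]
contact_force: [-0.1, -0.3, 0.5]
opening: 0.699
finger_force: 0.0
clk 2.18 pos [ 0.603  -0.1618  0.2491] F [-0.11 -0.33  0.51] op 0.699 ff 0.0
 shift [-0.0009 -0.0001  0.0733] turn [ 0.0007 -0.0011  0.0023]
[ 0.4   0.71 -0.39  1.56  0.31  0.94  1.46]
```

```bash
python3 -m inch '0.4 -0.0009 0 0.025 0 0 0;0.4 0 0 0.025 0 0 0;0.4 0 0 0.023 0 0 0;-0.4 0 0 0 0 0 0;-0.4 0 0 0 0 0 0;-0.4 0 0 0 0 0 0;-0.4 0 0 0 0 0 0;-0.4 0 0 0 0 0 0' 8
python3 - <<'E'
from h import *
import cv2
p,d=snapshot("scene");cv2.imwrite("pics/s1.png",cv2.resize(p[160:340,140:340,::-1],(800,720))[:600])
go(fork(1.72))
s=fork(1.72)
for ph in np.arange(1.6,.1,-.12):
    q=fork(ph);print(round(ph,2),(q-s).round(4));s=q
E
```

```text
clock: 2.85
tool_pos: [0.6054, -0.1617, 0.1784]
eef_rot: [0.009, 1.0, -0.0, 0.002]
contact_force: [0.1, -0.1, 1.7]
opening: 0.383
finger_force: 8.0
clk 2.90 pos [ 0.6054 -0.1617  0.1783] F [0.75 0.33 2.58] op 0.385 ff 8.0
 shift [ 0.0016 -0.0002  0.0025] turn [-0.0004  0.0032 -0.0003]
1.6 [-0.0095  0.0002  0.0011]
1.48 [-0.0096  0.0002 -0.0001]
1.36 [-0.0095  0.0002 -0.0012]
1.24 [-0.0093  0.0002 -0.0023]
1.12 [-0.009   0.0002 -0.0034]
1.0 [-0.0085  0.0002 -0.0045]
0.88 [-0.0079  0.0001 -0.0055]
0.76 [-0.0072  0.0001 -0.0064]
0.64 [-0.0064  0.0001 -0.0072]
0.52 [-0.0055  0.0001 -0.0079]
0.4 [-0.0045  0.0001 -0.0085]
0.28 [-0.0034  0.0001 -0.009 ]
0.16 [-0.0023  0.     -0.0093]
```

View pics/s1.png

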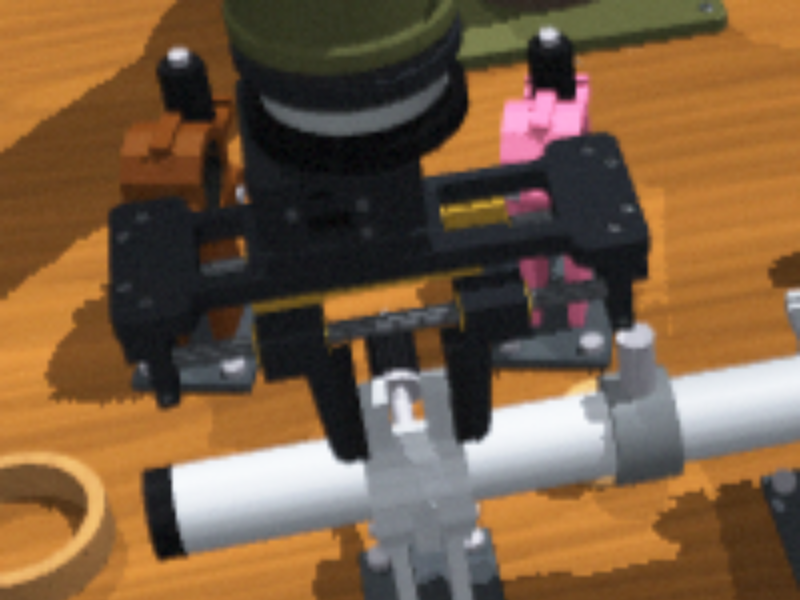

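```bash
python3 -m inch '-0.4 0.0048 0 -0.0005 0 0 0;-0.4 0.0048 0 -0.0005 0 0 0;-0.4 0.0048 0 0 0 0 0;-0.4 0.0048 0 0 0 0 0;-0.4 0.0048 0 0.0006 0 0 0;-0.4 0.0048 0 0.0006 0 0 0;-0.4 0.0046 0 0.0012 0 0 0;-0.4 0.0046 0 0.0012 0 0 0;-0.4 0.0045 0 0.0017 0 0 0;-0.4 0.0045 0 0.0017 0 0 0;-0.4 0.0042 0 0.0022 0 0 0;-0.4 0.0042 0 0.0022 0 0 0;-0.4 0.004 0 0.0027 0 0 0;-0.4 0.004 0 0.0027 0 0 0' 8
python3 -c "
from h import *
go(fork(.88))"
```

```text
clock: 4.07
tool_pos: [0.5407, -0.1607, 0.1605]
eef_rot: [0.009, 1.0, -0.0, 0.0]
contact_force: [5.1, -2.2, -2.0]
opening: 0.384
finger_force: 8.0
clk 4.07 pos [ 0.5407 -0.1607  0.1605] F [ 5.13 -2.16 -2.01] op 0.384 ff 8.0
 shift [ 0.0001 -0.      0.0006] turn [-0.0002  0.0004  0.    ]
```

```bash
python3 -m inch '-0.4 0.0036 0 0.0032 0 0 0;-0.4 0.0036 0 0.0032 0 0 0;-0.4 0.0032 0 0.0036 0 0 0;-0.4 0.0032 0 0.0036 0 0 0;-0.4 0.0027 0 0.004 0 0 0;-0.4 0.0027 0 0.004 0 0 0;-0.4 0.0022 0 0.0043 0 0 0;-0.4 0.0022 0 0.0043 0 0 0;-0.4 0.0017 0 0.0045 0 0 0;-0.4 0.0017 0 0.0045 0 0 0;-0.4 0 0 0 0 0 0' 8
python3 -c "
from h import *
go(fork(.28))"
```

```text
clock: 4.98
tool_pos: [0.5137, -0.1603, 0.1207]
eef_rot: [0.009, 1.0, -0.0, -0.0]
contact_force: [4.5, -4.1, -3.3]
opening: 0.38
finger_force: 8.0
clk 4.98 pos [ 0.5137 -0.1603  0.1207] F [ 4.53 -4.08 -3.26] op 0.380 ff 8.0
 shift [-0.      0.     -0.0003] turn [-0.0002 -0.0008 -0.    ]
```

```bash
python3 -m inch '0.2 0 0 0 0 0 0;0.2 0 0 0 0 0 0;0.2 0 0 0 0 0 0;0.2 0 0 -0.02 0 0 0;0.2 0 0 -0.02 0 0 0;0.2 0 0 -0.01 0 0 0;-0.66 0 0 0 0 0 0;-0.66 0 0 0 0 0 0;-0.66 0 0 0 0 0 0;-0.66 0 0 0 0 0 0;-0.66 0 0 0 0 0 0'
python3 - <<'E'
from h import *
import cv2
go(W(.033-.075,0,.150))
p,d=snapshot("scene");C=cloud("scene",d)
# crown / fork upper-face heights -> flap angle
f=(d>0)&(C[...,1]>-.2)&(C[...,1]<-.12)&(C[...,0]<.56)&(C[...,0]>.47)&(C[...,2]>.1)&(C[...,2]<.16)
P=(C[f]-O)
for x in np.arange(-.08,-.0,.01):
    q=P[(P[:,0]>=x)&(P[:,0]<x+.01)]
    if len(q):print(round(x,3),len(q),np.percentile(q[:,2],[50,90]).round(4),np.percentile(q[:,1],[5,95]).round(4))
cv2.imwrite("pics/s2.png",cv2.resize(p[180:330,160:310,::-1],(600,600)))
E
```

```text
clock: 5.9
tool_pos: [0.5135, -0.1598, 0.1708]
eef_rot: [0.009, 1.0, 0.0, -0.001]
contact_force: [0.3, -0.2, 0.1]
opening: 0.246
finger_force: 0.0
clk 5.90 pos [ 0.5135 -0.1598  0.1708] F [ 0.29 -0.2   0.09] op 0.246 ff 0.0
 shift [-0.0016 -0.0005  0.0208] turn [ 0.0005 -0.0019  0.0004]
-0.06 32 [0.1335 0.1359] [-0.0163  0.0155]
-0.05 69 [0.1296 0.1349] [-0.0161  0.0155]
-0.04 56 [0.1275 0.129 ] [-0.0158  0.0152]
-0.03 27 [0.1259 0.1274] [-0.0163  0.0156]
-0.02 17 [0.1339 0.1364] [-0.0287  0.0208]
-0.01 126 [0.1381 0.1442] [-0.0354  0.0363]
```

View pics/s2.png

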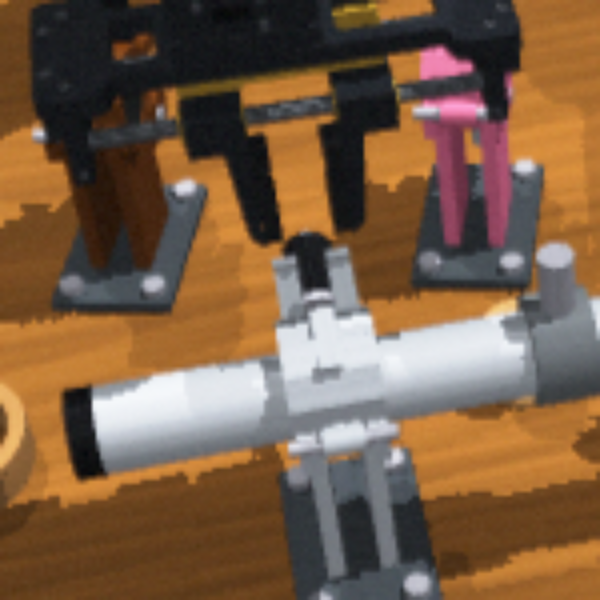

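The half now stands nearly closed at about 0.28 rad, with the fork centred under the fingers. The fingers will go down on the two tines.

```bash
python3 -m inch '-0.66 -0.0016 -0.0005 0.01 0 0 0;-0.66 0 0 0.01 0 0 0;-0.66 0 0 0.004 0 0 0;-0.66 0 0 0.003 0 0 0;-0.66 0 0 0.003 0 0 0;-0.66 0 0 0.003 0 0 0;-0.66 0 0 0.003 0 0 0;-0.66 0 0 0.002 0 0 0;-0.66 0 0 0 0 0 0'
python3 -c "
from h import *
go(W(.033-.075,0,.127))"
```

```text
clock: 6.7
tool_pos: [0.5157, -0.1604, 0.1334]
eef_rot: [0.009, 1.0, 0.0, -0.0]
contact_force: [0.4, -0.7, 0.3]
opening: 0.169
finger_force: 0.0
clk 6.70 pos [ 0.5157 -0.1604  0.1334] F [ 0.4  -0.67  0.27] op 0.169 ff 0.0
 shift [0.0007 0.0002 0.0064] turn [ 0.0001 -0.0002  0.0003]
```

```bash
python3 -m inch '-0.66 0 0 0.001 0 0 0;-0.66 0 0 0.001 0 0 0;-0.66 0 0 0.001 0 0 0;-0.66 0 0 0.001 0 0 0;-0.66 0 0 0.001 0 0 0'
python3 -m inch '-0.66 0 0 0.001 0 0 0;-0.66 0 0 0 0 0 0'
```

```text
clock: 7.12
tool_pos: [0.5157, -0.1605, 0.1287]
eef_rot: [0.009, 1.0, -0.0, -0.0]
contact_force: [-1.0, 0.1, 0.8]
opening: 0.173
finger_force: 0.4
clock: 7.28
tool_pos: [0.5157, -0.1605, 0.1275]
eef_rot: [0.009, 1.0, 0.0, -0.0]
contact_force: [0.5, 0.3, -0.8]
opening: 0.172
finger_force: 0.1
```

```bash
for i in 1 2 3; do :; done; python3 -m inch '-0.66 0 0 0.0005 0 0 0;-0.66 0 0 0.0005 0 0 0;-0.66 0 0 0 0 0 0' | egrep -v rot
python3 -m inch '-0.66 0 0 0.0005 0 0 0;-0.66 0 0 0.0005 0 0 0;-0.66 0 0 0 0 0 0'| egrep -v rot
python3 - <<'E'
from h import *
import cv2
p,d=snapshot("scene");C=cloud("scene",d)
cv2.imwrite("pics/s3.png",cv2.resize(p[200:300,190:290,::-1],(600,600)))
E
```

```text
clock: 7.53
tool_pos: [0.5157, -0.1604, 0.1266]
contact_force: [-0.4, -0.4, 0.3]
opening: 0.169
finger_force: 0.2
clock: 7.78
tool_pos: [0.5157, -0.1605, 0.1256]
contact_force: [-0.8, -0.2, 1.2]
opening: 0.17
finger_force: 0.2
```

View pics/s3.png

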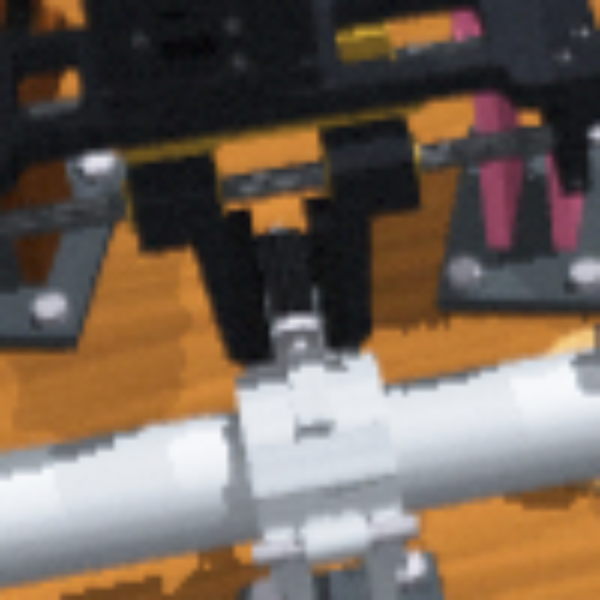

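The fingers are standing on the tines and the strap has come down near the tube (crop px ~310,420). I'll keep going in small steps, reading the force each time.

```bash
python3 -m inch '-0.66 0 0 0.0005 0 0 0;-0.66 0 0 0.0005 0 0 0;-0.66 0 0 0 0 0 0' | egrep -v 'rot|ope|clo'
python3 -m inch '-0.66 0 0 0.0005 0 0 0;-0.66 0 0 0 0 0 0'| egrep -v 'rot|ope|clo'
python3 -m inch '-0.66 0 0 0.0005 0 0 0;-0.66 0 0 0 0 0 0'| egrep -v 'rot|ope'
```

```text
tool_pos: [0.5157, -0.1604, 0.1246]
contact_force: [0.1, -0.1, 0.0]
finger_force: 0.2
tool_pos: [0.5157, -0.1604, 0.1241]
contact_force: [-0.5, -1.1, -0.0]
finger_force: 0.2
clock: 8.42
tool_pos: [0.5157, -0.1604, 0.1236]
contact_force: [0.2, -0.7, -0.0]
finger_force: 0.2
```

```bash
python3 - <<'E'
from h import *
p,d=snapshot("scene");C=cloud("scene",d);c,s=np.cos(yaw),np.sin(yaw)
Q=(C-O);X=Q[...,0]*c+Q[...,1]*s;Y=-Q[...,0]*s+Q[...,1]*c;Z=Q[...,2]
f=(d>0)&(abs(Y)<.019)&(Z>.105)&(Z<.2)&(X>-.07)&(X<.05)
for x in np.arange(-.07,.05,.008):
    k=f&(X>=x)&(X<x+.008)
    if k.any():print(round(x,3),k.sum(),np.percentile(Z[k],[10,50,90]).round(4))
E
```

```text
-0.062 4 [0.1157 0.1165 0.1173]
-0.054 24 [0.1135 0.1578 0.1599]
-0.046 35 [0.1178 0.1581 0.1597]
-0.038 260 [0.1169 0.1377 0.1585]
-0.03 35 [0.1239 0.146  0.1621]
-0.022 82 [0.1908 0.1942 0.1968]
-0.014 93 [0.1311 0.1848 0.196 ]
-0.006 63 [0.1325 0.134  0.1375]
0.002 86 [0.1316 0.1339 0.136 ]
0.01 116 [0.1282 0.1316 0.1357]
0.018 174 [0.1197 0.1242 0.129 ]
0.026 162 [0.1089 0.113  0.1197]
0.034 102 [0.1069 0.1091 0.1124]
0.042 4 [0.1077 0.1092 0.1096]
```

The lip is at z≈0.1165 and the crown at 0.134, so the half is at about 0.02 rad and the fingers are on it. I'll go on in finer steps.

```bash
python3 -m inch '-0.66 0 0 0.0004 0 0 0;-0.66 0 0 0 0 0 0' | egrep -v 'rot|ope|clo'
python3 -m inch '-0.66 0 0 0.0004 0 0 0;-0.66 0 0 0 0 0 0'| egrep -v 'rot|ope|clo'
python3 -m inch '-0.66 0 0 0.0004 0 0 0;-0.66 0 0 0 0 0 0'| egrep -v 'rot|ope|clo'
python3 -m inch '-0.66 0 0 0.0004 0 0 0;-0.66 0 0 0 0 0 0'| egrep -v 'rot|ope'
```

```text
tool_pos: [0.5157, -0.1604, 0.1232]
contact_force: [-1.1, -0.1, 0.5]
finger_force: 0.2
tool_pos: [0.5157, -0.1604, 0.1229]
contact_force: [0.1, 0.0, 0.5]
finger_force: 0.2
tool_pos: [0.5157, -0.1604, 0.1224]
contact_force: [-0.4, 0.2, 0.2]
finger_force: 0.2
clock: 9.13
tool_pos: [0.5157, -0.1604, 0.122]
contact_force: [-0.2, -0.6, 0.5]
finger_force: 0.3
```

```bash
for k in 1; do python3 -m inch '-0.66 0 0 0.0004 0 0 0;-0.66 0 0 0 0 0 0' | egrep -v 'rot|ope|clo'; done
python3 -m inch '-0.66 0 0 0.0004 0 0 0;-0.66 0 0 0 0 0 0'| egrep -v 'rot|ope|clo'
python3 -m inch '-0.66 0 0 0.0004 0 0 0;-0.66 0 0 0 0 0 0'| egrep -v 'rot|ope|clo'
python3 -c "
from h import *
s=get_state();print(s['contact_force'],s['finger_force'],s['moment'])"
```

```text
tool_pos: [0.5157, -0.1604, 0.1216]
contact_force: [-0.6, 0.9, 0.8]
finger_force: 0.3
tool_pos: [0.5157, -0.1604, 0.1212]
contact_force: [-0.1, -0.4, 1.1]
finger_force: 0.4
tool_pos: [0.5157, -0.1605, 0.1208]
contact_force: [-0.6, 0.4, 0.7]
finger_force: 0.4
[-0.58932895  0.38721736  0.66275838] 0.3501321803923929 [ 0.01447792  0.09930418 -0.00867841]
```

```bash
python3 -m inch '-0.66 0 0 0.0004 0 0 0;-0.66 0 0 0 0 0 0' | egrep -v 'rot|ope|clo'
python3 -m inch '-0.66 0 0 0.0004 0 0 0;-0.66 0 0 0 0 0 0'| egrep -v 'rot|ope|clo'
```

```text
tool_pos: [0.5157, -0.1605, 0.1204]
contact_force: [-0.4, 0.8, 1.0]
finger_force: 0.4
tool_pos: [0.5157, -0.1604, 0.1203]
contact_force: [-0.8, -0.1, 3.0]
finger_force: 1.5
```

```bash
python3 -m inch '-0.66 0 0 0.0004 0 0 0;-0.66 0 0 0 0 0 0' | egrep -v 'rot|ope|clo'
python3 -m inch '-0.66 0 0 0.0004 0 0 0;-0.66 0 0 0 0 0 0'| egrep -v 'rot|ope|clo'
```

```text
tool_pos: [0.5157, -0.1605, 0.1201]
contact_force: [-2.2, 0.3, 6.3]
finger_force: 3.0
tool_pos: [0.5157, -0.1605, 0.12]
contact_force: [-2.2, -0.2, 8.9]
finger_force: 4.4
```

```bash
python3 -m inch '-0.66 0 0 0.0003 0 0 0;-0.66 0 0 0 0 0 0' | egrep -v 'rot|ope|clo'; python3 -m inch '-0.66 0 0 0 0 0 0;-0.66 0 0 0 0 0 0;-0.66 0 0 0 0 0 0;-0.66 0 0 0 0 0 0' | egrep -v 'rot|ope'
```

```text
tool_pos: [0.5157, -0.1605, 0.1199]
contact_force: [-3.4, 0.0, 11.0]
finger_force: 5.5
clock: 10.8
tool_pos: [0.5157, -0.1605, 0.1199]
contact_force: [-2.8, 1.0, 10.4]
finger_force: 5.5
```

```bash
python3 -m inch '-0.66 0 0 -0.01 0 0 0;-0.66 0 0 -0.02 0 0 0;0 0 0 -0.02 0 0 0;0.1 0.035 0 0 0 0 0;0.1 0.0355 0 0 0 0 0;0.1 0 0 0.02 0 0 0;0.1 0 0 0 0 0 0' | egrep -v 'rot'
cat >> h.py <<'E'
def nut(th,dr,g=.030,up=-.008): # TCP for gripping g above flange face
    r_=.043+dr+g; return W(-.041-r_*np.sin(th),0,.063+r_*np.cos(th)+up)
E
python3 - <<'E'
from h import *
import cv2
go(nut(1.34,0))
p,d=snapshot("top");cv2.imwrite("pics/t4.png",cv2.resize(p[170:310,330:470,::-1],(600,600)))
print(proj("top",nut(1.34,0,up=0)),proj("top",W(.033-.093,0,.113)))
E
```

```text
clock: 11.38
tool_pos: [0.4426, -0.1593, 0.1479]
contact_force: [0.6, 0.3, 0.3]
opening: 0.526
finger_force: 0.0
clk 11.38 pos [ 0.4426 -0.1593  0.1479] F [0.59 0.32 0.28] op 0.526 ff 0.0
 shift [-0.0026  0.0003  0.0762] turn [ 0.0003 -0.004  -0.0002]
[405.19084762 288.84514851] [409.60842551 257.67451844]
```

View pics/t4.png

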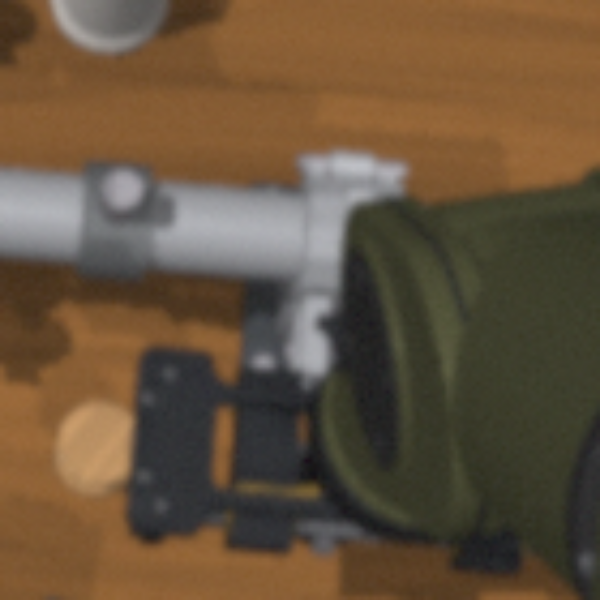

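The half is closed (crop px ~330,330). The gripper hangs over the bolt and will stay well above the reel at crop px (95,445). I'll descend and grip the nut.

```bash
python3 -m inch '0.1 -0.0026 0 0.025 0 0 0;0.1 0 0 0.025 0 0 0;0.1 0 0 0.02 0 0 0;0.1 0 0 0.006 0 0 0;0.1 0 0 0 0 0 0' | egrep -v 'rot'
python3 -m inch '-0.7 0 0 0 0 0 0;-0.7 0 0 0 0 0 0;-0.7 0 0 0 0 0 0;-0.7 0 0 0 0 0 0;-0.7 0 0 0 0 0 0;-0.7 0 0 0 0 0 0' 20| egrep -v 'rot'
python3 - <<'E'
from h import *
go(nut(1.34,0.02))
s=nut(1.34,.02)
for th in np.arange(1.22,-.03,-.12):
    q=nut(max(th,0),.02);print(round(th,2),(q-s).round(4));s=q
E
```

```text
clock: 11.85
tool_pos: [0.4488, -0.1588, 0.0721]
contact_force: [-0.5, 0.0, -0.2]
opening: 0.544
finger_force: 0.0
clock: 12.35
tool_pos: [0.4484, -0.1594, 0.0735]
contact_force: [-0.1, -0.9, 0.4]
opening: 0.261
finger_force: 20.0
clk 12.35 pos [ 0.4484 -0.1594  0.0735] F [-0.06 -0.93  0.36] op 0.261 ff 20.0
 shift [ 0.0229  0.0004 -0.0028] turn [-0.0002  0.0015  0.    ]
1.22 [ 0.0032 -0.0001  0.0107]
1.1 [ 0.0045 -0.0001  0.0102]
0.98 [ 0.0056 -0.0001  0.0096]
0.86 [ 0.0068 -0.0001  0.0089]
0.74 [ 0.0078 -0.0001  0.008 ]
0.62 [ 0.0087 -0.0002  0.007 ]
0.5 [ 0.0094 -0.0002  0.0059]
0.38 [ 0.0101 -0.0002  0.0048]
0.26 [ 0.0106 -0.0002  0.0035]
0.14 [ 0.0109 -0.0002  0.0022]
0.02 [ 0.0111 -0.0002  0.0009]
```

```bash
python3 -m inch '-0.7 0.0048 0 -0.0011 0 0 0;-0.7 0.0048 0 -0.0011 0 0 0;-0.7 0.0048 0 -0.0011 0 0 0;-0.7 0.0039 0 -0.0009 0 0 0;-0.7 0 0 0 0 0 0' | egrep -v 'rot'
python3 -m inch '-0.7 0.0008 0 -0.0002 0 0 0;-0.7 0 0 0 0 0 0' | egrep -v 'rot'
```

```text
clock: 12.77
tool_pos: [0.4304, -0.159, 0.0775]
contact_force: [3.6, -1.0, -2.0]
opening: 0.267
finger_force: 20.0
clock: 12.93
tool_pos: [0.4303, -0.159, 0.0775]
contact_force: [5.2, -1.2, -1.7]
opening: 0.26
finger_force: 20.0
```

```bash
python3 - <<'E'
import numpy as np
a=np.linspace(1.314,0,17);p=np.array([[.0886*np.sin(1.314),.0886*np.cos(1.314)]]+[[.0865*np.sin(t),.0865*np.cos(t)] for t in a[1:]])
for t,d in zip(a[1:],np.diff(p,axis=0)):print(round(t,3),"x %.4f z %.4f"%(d[0],-d[1]))
E
```

```text
1.232 x -0.0041 z -0.0063
1.15 x -0.0026 z -0.0066
1.068 x -0.0032 z -0.0064
0.986 x -0.0037 z -0.0061
0.903 x -0.0042 z -0.0058
0.821 x -0.0046 z -0.0054
0.739 x -0.0050 z -0.0050
0.657 x -0.0054 z -0.0046
0.575 x -0.0058 z -0.0041
0.493 x -0.0061 z -0.0036
0.411 x -0.0064 z -0.0031
0.328 x -0.0066 z -0.0026
0.246 x -0.0068 z -0.0020
0.164 x -0.0070 z -0.0014
0.082 x -0.0070 z -0.0009
0.0 x -0.0071 z -0.0003
```

```bash
python3 -m inch '-0.7 -0.0041 0 -0.0063 0 0 0;-0.7 -0.0026 0 -0.0066 0 0 0;-0.7 -0.0032 0 -0.0064 0 0 0;-0.7 -0.0037 0 -0.0061 0 0 0;-0.7 -0.0042 0 -0.0058 0 0 0;-0.7 -0.0046 0 -0.0054 0 0 0;-0.7 -0.005 0 -0.005 0 0 0;-0.7 -0.0054 0 -0.0046 0 0 0;-0.7 0 0 0 0 0 0' 15| egrep -v 'rot'
python3 - <<'E'
from h import *
go(nut(.657,.018,.0255))
E
```

```text
clock: 13.68
tool_pos: [0.4607, -0.1595, 0.1237]
contact_force: [-0.9, -0.7, -1.0]
opening: 0.268
finger_force: 15.0
clk 13.68 pos [ 0.4607 -0.1595  0.1237] F [-0.95 -0.65 -1.01] op 0.268 ff 15.0
 shift [-0.0025  0.0003  0.0002] turn [-0.     -0.0022  0.0001]
```

```bash
python3 -m inch '-0.7 -0.0063 0 -0.0041 0 0 0;-0.7 -0.0066 0 -0.0036 0 0 0;-0.7 -0.0067 0 -0.0031 0 0 0;-0.7 -0.0068 0 -0.0026 0 0 0;-0.7 -0.0069 0 -0.002 0 0 0;-0.7 -0.0072 0 -0.0014 0 0 0;-0.7 -0.007 0 -0.0009 0 0 0;-0.7 0 0 0 0 0 0' | egrep -v 'rot'
python3 - <<'E'
from h import *
import cv2
go(nut(0,.018,.0255))
p,d=snapshot("scene");cv2.imwrite("pics/s5.png",cv2.resize(p[180:300,180:300,::-1],(600,600)))
E
```

```text
clock: 14.35
tool_pos: [0.5115, -0.1603, 0.1416]
contact_force: [-0.3, -0.5, -1.3]
opening: 0.266
finger_force: 15.0
clk 14.35 pos [ 0.5115 -0.1603  0.1416] F [-0.25 -0.49 -1.35] op 0.266 ff 15.0
 shift [-0.0045  0.0001  0.0002] turn [0.0002 0.0034 0.0004]
```

View pics/s5.png

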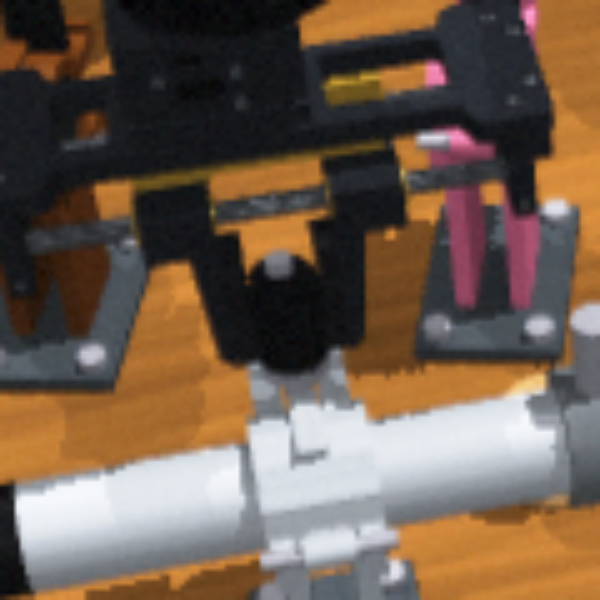

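The nut stands upright over the fork (crop px 285,310), about 4.5 mm short of vertical. I'll bring it fully upright, feeling for contact, and then lower it.

```bash
python3 -m inch '-0.7 -0.0025 0 0 0 0 0;-0.7 -0.002 0 0 0 0 0;-0.7 0 0 0 0 0 0' | egrep -v 'rot|clo'
python3 -m inch '-0.7 -0.001 0 0 0 0 0;-0.7 0 0 0 0 0 0' | egrep -v 'rot|clo'
```

```text
tool_pos: [0.5132, -0.1603, 0.1411]
contact_force: [-0.9, 0.3, -1.4]
opening: 0.266
finger_force: 15.0
tool_pos: [0.5141, -0.1604, 0.1411]
contact_force: [-3.8, 0.3, -2.6]
opening: 0.263
finger_force: 15.0
```

```bash
cat > look.py <<'E'
from h import *
import cv2,sys
for n in ("scene","top"):
    p,d=snapshot(n);C=cloud(n,d);c,s=np.cos(yaw),np.sin(yaw)
    Q=(C-O);X=Q[...,0]*c+Q[...,1]*s;Y=-Q[...,0]*s+Q[...,1]*c;Z=Q[...,2]
    print(n)
    for z in np.arange(.100,.185,.006):
        k=(d>0)&(abs(Y)<.005)&(Z>=z)&(Z<z+.006)&(X>-.075)&(X<-.018)
        if k.any():print(" z%.3f n%d x %s V %d"%(z,k.sum(),np.percentile(X[k],[5,50,95]).round(4),p.max(2)[k].mean()))
    k=(d>0)&(abs(abs(Y)-.012)<.004)&(Z>.10)&(Z<.122)&(X>-.065)&(X<-.02)
    for x in np.arange(-.065,-.02,.006):
        kk=k&(X>=x)&(X<x+.006)
        if kk.any():print("  tine x%.3f n%d z %s"%(x,kk.sum(),np.percentile(Z[kk],[10,50,90]).round(4)))
    if len(sys.argv)>1:cv2.imwrite("pics/%s%s.png"%(n[0],sys.argv[1]),p[:,:,::-1])
E
python3 look.py 6; python3 -c "
from h import *
print(get_state()['contact_force'],get_state()['moment'])"
```

```text
scene
 z0.106 n2 x [-0.0412 -0.0406 -0.04  ] V 131
 z0.112 n1 x [-0.0332 -0.0332 -0.0332] V 114
 z0.118 n14 x [-0.0363 -0.0331 -0.031 ] V 99
 z0.124 n17 x [-0.036  -0.0343 -0.0327] V 22
 z0.130 n14 x [-0.0364 -0.0346 -0.0319] V 15
 z0.136 n16 x [-0.0364 -0.0341 -0.0334] V 15
 z0.142 n16 x [-0.0372 -0.035  -0.032 ] V 15
 z0.148 n18 x [-0.0375 -0.0363 -0.0338] V 15
 z0.154 n31 x [-0.0462 -0.0377 -0.0339] V 21
 z0.160 n30 x [-0.0527 -0.0451 -0.0388] V 102
  tine x-0.059 n7 z [0.1079 0.1105 0.1114]
  tine x-0.053 n13 z [0.1081 0.1091 0.1104]
  tine x-0.047 n17 z [0.1082 0.11   0.1148]
  tine x-0.041 n24 z [0.1087 0.1101 0.1205]
  tine x-0.035 n8 z [0.1104 0.1117 0.1147]
top
 z0.112 n3 x [-0.056  -0.056  -0.0559] V 67
 z0.118 n3 x [-0.0556 -0.0549 -0.0548] V 61
 z0.124 n1 x [-0.0563 -0.0563 -0.0563] V 52
 z0.136 n5 x [-0.0582 -0.0572 -0.0565] V 53
 z0.142 n1 x [-0.057 -0.057 -0.057] V 69
 z0.148 n1 x [-0.0588 -0.0588 -0.0588] V 51
 z0.154 n1 x [-0.0596 -0.0596 -0.0596] V 55
  tine x-0.059 n23 z [0.1052 0.1095 0.1149]
  tine x-0.053 n7 z [0.1073 0.1082 0.1134]
[-3.70460395  0.96018814 -1.00650609] [0.03009269 0.64231151 0.01219777]
```

```bash
python3 -m inch '-0.7 -0.001 0 0 0 0 0;-0.7 0 0 0 0 0 0;-0.7 0 0 0 0 0 0' | egrep -v 'rot|clo'
python3 -m inch '-0.7 -0.001 0 0 0 0 0;-0.7 0 0 0 0 0 0;-0.7 0 0 0 0 0 0' | egrep -v 'rot|clo'; python3 look.py | grep -v tine
```

```text
tool_pos: [0.5155, -0.1604, 0.1413]
contact_force: [-2.2, -0.3, -2.2]
opening: 0.266
finger_force: 15.0
tool_pos: [0.5167, -0.1604, 0.1413]
contact_force: [-2.2, -0.2, -1.5]
opening: 0.265
finger_force: 15.0
scene
 z0.112 n1 x [-0.0326 -0.0326 -0.0326] V 129
 z0.118 n11 x [-0.0333 -0.0311 -0.0296] V 103
 z0.124 n18 x [-0.0331 -0.032  -0.0302] V 23
 z0.130 n14 x [-0.033  -0.0313 -0.0296] V 15
 z0.136 n16 x [-0.0342 -0.0331 -0.0314] V 16
 z0.142 n17 x [-0.0343 -0.0324 -0.0306] V 16
 z0.148 n17 x [-0.0358 -0.033  -0.0307] V 14
 z0.154 n25 x [-0.041  -0.0349 -0.0318] V 17
 z0.160 n35 x [-0.0479 -0.0414 -0.0338] V 95
 z0.166 n1 x [-0.0387 -0.0387 -0.0387] V 106
top
 z0.112 n2 x [-0.0543 -0.054  -0.0538] V 77
 z0.118 n5 x [-0.0543 -0.0533 -0.0522] V 64
 z0.124 n1 x [-0.0548 -0.0548 -0.0548] V 50
 z0.130 n3 x [-0.0547 -0.0535 -0.0535] V 52
 z0.136 n2 x [-0.0547 -0.0544 -0.0541] V 44
 z0.142 n3 x [-0.056  -0.0542 -0.0537] V 61
 z0.148 n3 x [-0.0566 -0.0557 -0.0552] V 59
 z0.154 n2 x [-0.0566 -0.0566 -0.0566] V 71
```

```bash
python3 -m inch '-0.7 -0.001 0 0 0 0 0;-0.7 -0.001 0 0 0 0 0;-0.7 0 0 0 0 0 0;-0.7 0 0 0 0 0 0' | egrep -v 'rot|clo'
python3 -m inch '-0.7 -0.001 0 0 0 0 0;-0.7 0 0 0 0 0 0;-0.7 0 0 0 0 0 0' | egrep -v 'rot|clo'; python3 look.py | grep -v tine
```

```text
tool_pos: [0.5188, -0.1605, 0.1413]
contact_force: [-2.7, 0.2, -1.9]
opening: 0.265
finger_force: 15.0
tool_pos: [0.5196, -0.1605, 0.1413]
contact_force: [-2.4, -0.3, -1.4]
opening: 0.266
finger_force: 15.0
scene
 z0.118 n11 x [-0.0315 -0.0301 -0.0283] V 87
 z0.124 n14 x [-0.0316 -0.0298 -0.0285] V 17
 z0.130 n15 x [-0.0317 -0.0304 -0.0276] V 16
 z0.136 n14 x [-0.0315 -0.0296 -0.0263] V 13
 z0.142 n19 x [-0.0322 -0.0295 -0.0269] V 14
 z0.148 n15 x [-0.0318 -0.0302 -0.0285] V 16
 z0.154 n32 x [-0.0433 -0.0323 -0.029 ] V 21
 z0.160 n28 x [-0.045  -0.0384 -0.0345] V 107
 z0.166 n1 x [-0.042 -0.042 -0.042] V 139
top
 z0.112 n2 x [-0.0524 -0.0517 -0.051 ] V 76
 z0.118 n4 x [-0.0524 -0.0511 -0.0507] V 70
 z0.124 n1 x [-0.0521 -0.0521 -0.0521] V 58
 z0.130 n5 x [-0.0528 -0.0519 -0.0517] V 49
 z0.136 n3 x [-0.0531 -0.0529 -0.0517] V 39
 z0.142 n4 x [-0.0523 -0.0516 -0.0512] V 58
 z0.148 n4 x [-0.054  -0.0528 -0.052 ] V 56
 z0.154 n1 x [-0.0529 -0.0529 -0.0529] V 71
```

The bolt is upright with its axis at x≈-41 mm and no lean. Now I'll lower it.

```bash
python3 -m inch '-0.7 0 0 0.002 0 0 0;-0.7 0 0 0.002 0 0 0;-0.7 0 0 0.001 0 0 0;-0.7 0 0 0 0 0 0' | egrep -v 'rot|clo'
python3 -m inch '-0.7 0 0 0.001 0 0 0;-0.7 0 0 0 0 0 0' | egrep -v 'rot|clo'
python3 -m inch '-0.7 0 0 0.001 0 0 0;-0.7 0 0 0 0 0 0' | egrep -v 'rot|clo'
```

```text
tool_pos: [0.5197, -0.1605, 0.136]
contact_force: [-2.4, 0.5, -2.3]
opening: 0.263
finger_force: 15.0
tool_pos: [0.5197, -0.1605, 0.1352]
contact_force: [-1.1, -0.1, -1.7]
opening: 0.267
finger_force: 15.0
tool_pos: [0.5197, -0.1605, 0.1342]
contact_force: [-0.5, 0.5, -1.5]
opening: 0.268
finger_force: 15.0
```

```bash
python3 -m inch '-0.7 0 0 0.001 0 0 0;-0.7 0 0 0 0 0 0' 6| egrep -v 'rot|clo'
python3 -m inch '-0.7 0 0 0.0007 0 0 0;-0.7 0 0 0 0 0 0' | egrep -v 'rot|clo'
python3 look.py | egrep -v 'z0.1[345]'
```

```text
tool_pos: [0.5199, -0.1605, 0.1335]
contact_force: [-1.5, -0.1, 0.8]
opening: 0.27
finger_force: 6.0
tool_pos: [0.52, -0.1605, 0.1333]
contact_force: [-2.6, 0.8, 5.4]
opening: 0.273
finger_force: 6.0
scene
 z0.112 n1 x [-0.0303 -0.0303 -0.0303] V 106
 z0.118 n8 x [-0.0291 -0.0285 -0.0278] V 64
 z0.124 n18 x [-0.0309 -0.0293 -0.0273] V 15
  tine x-0.047 n2 z [0.1081 0.1083 0.1086]
  tine x-0.041 n23 z [0.109  0.1107 0.1177]
  tine x-0.035 n15 z [0.1113 0.116  0.1208]
top
 z0.106 n2 x [-0.0513 -0.0511 -0.051 ] V 68
 z0.112 n2 x [-0.0518 -0.0514 -0.0511] V 70
 z0.118 n6 x [-0.0525 -0.0511 -0.0503] V 49
 z0.124 n3 x [-0.0528 -0.0524 -0.0516] V 36
  tine x-0.059 n29 z [0.1042 0.1125 0.1159]
  tine x-0.053 n17 z [0.107  0.1089 0.1101]
  tine x-0.047 n3 z [0.1086 0.1089 0.1103]
```

The flange has met the fork at about 5 N, at the expected height (face ≈0.110) and inside the lip. I'll ease off, let go and withdraw.

```bash
python3 -m inch '-0.7 0 0 -0.0008 0 0 0;-0.2 0 0 0 0 0 0;0 0 0 0 0 0 0;0.1 0 0 0 0 0 0;0.1 0 0 0 0 0 0;0.1 0 0 -0.01 0 0 0;0.1 0 0 -0.02 0 0 0;0.1 0 0 -0.03 0 0 0;0.1 0 0 -0.03 0 0 0;0.1 0.0417 0 -0.02 0 0 0;0.1 0.0417 0 -0.01 0 0 0;0.1 0.0417 0 0 0 0 0;0.1 0.0417 0 0 0 0 0;0.1 0 0 0 0 0 0'|egrep -v rot
python3 look.py 7; python3 - <<'E'
import cv2,numpy as np
a=cv2.imread("pics/s7.png")[200:325,170:295];b=cv2.imread("pics/t7.png")[170:295,340:465]
cv2.imwrite("pics/c7.png",np.hstack([cv2.resize(a,(400,400)),cv2.resize(b,(400,400))]))
E
```

```text
clock: 18.47
tool_pos: [0.3455, -0.1572, 0.2506]
contact_force: [-1.4, 0.2, -0.2]
opening: 0.55
finger_force: 0.0
scene
 z0.112 n1 x [-0.0289 -0.0289 -0.0289] V 172
 z0.118 n10 x [-0.0313 -0.0299 -0.0275] V 79
 z0.124 n12 x [-0.0319 -0.029  -0.0261] V 24
 z0.130 n20 x [-0.0308 -0.0292 -0.0282] V 14
 z0.136 n14 x [-0.032  -0.0299 -0.0279] V 15
 z0.142 n15 x [-0.0311 -0.0293 -0.028 ] V 13
 z0.148 n34 x [-0.0402 -0.0333 -0.0288] V 38
 z0.154 n22 x [-0.046  -0.0401 -0.0358] V 187
  tine x-0.065 n1 z [0.1116 0.1116 0.1116]
  tine x-0.059 n12 z [0.1083 0.1101 0.1126]
  tine x-0.053 n10 z [0.108  0.1089 0.1097]
  tine x-0.047 n8 z [0.1087 0.1094 0.1104]
  tine x-0.041 n23 z [0.1085 0.111  0.1185]
  tine x-0.035 n15 z [0.1101 0.115  0.1193]
top
 z0.106 n2 x [-0.0494 -0.0372 -0.0251] V 94
 z0.112 n7 x [-0.0519 -0.0513 -0.0208] V 81
 z0.118 n17 x [-0.0518 -0.0217 -0.0182] V 117
 z0.124 n7 x [-0.0521 -0.0208 -0.0189] V 119
 z0.130 n4 x [-0.0529 -0.0514 -0.0508] V 26
 z0.136 n4 x [-0.0531 -0.0519 -0.0507] V 31
 z0.142 n4 x [-0.0527 -0.0524 -0.0514] V 31
 z0.148 n43 x [-0.0517 -0.0464 -0.0307] V 75
 z0.154 n27 x [-0.0462 -0.0408 -0.0353] V 133
 z0.160 n1 x [-0.0395 -0.0395 -0.0395] V 139
  tine x-0.059 n36 z [0.1065 0.1113 0.115 ]
  tine x-0.053 n30 z [0.1081 0.1103 0.1136]
  tine x-0.047 n19 z [0.1071 0.1097 0.1183]
  tine x-0.041 n12 z [0.1084 0.1108 0.1179]
  tine x-0.035 n11 z [0.1086 0.11   0.1117]
  tine x-0.029 n25 z [0.1086 0.1115 0.1181]
  tine x-0.023 n16 z [0.1169 0.1195 0.1214]
```

View pics/c7.png

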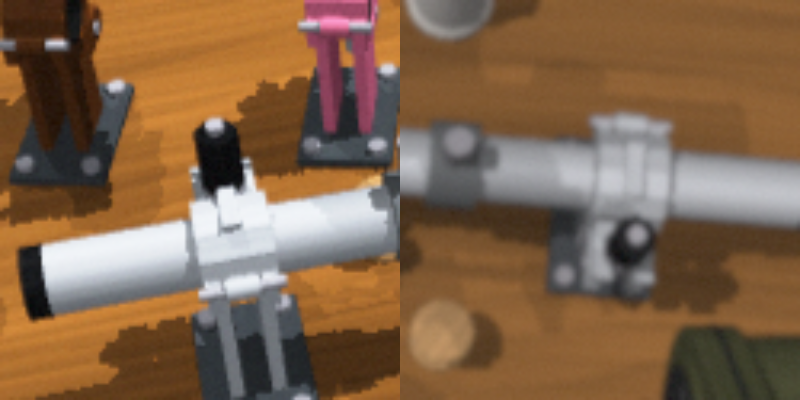

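The bolt stands upright in the fork (left crop px 218,160; right crop px 632,240). The nut's top is at 0.152, so the flange lies at 0.110 on the fork at 0.1095. It is behind the lip, and the reel is where it was.

```bash
python3 -c "
from plant import r
print(r.finish_job())"
```

```text
the job is handed in; nothing more can be done
None
```

The job is handed in: I closed the half and pressed it at about 11 N for 0.4 s, then swung the bolt up and set the nut down loose and flat behind the lip. The arm is clear; the reel was not disturbed, and I never touched the cone, ink jar or tape.

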